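# Check the corner of a half-built bento tray with a square

### The arm

A 6-joint arm with a two-finger parallel gripper is mounted at the origin on the work surface. World frame = base frame: x ahead of the robot, y to its left, z up, the work surface at z = 0. Lengths are in m, angles in rad, forces in N, time in s.
With the tool pointing down it reaches from about 0.3 to 0.875 m from the base axis. Payload 4.2 kg.
Tool frame: the origin (TCP) lies midway between the tips of the shut fingers; the grasp point (between the pads) lies 19 mm behind it; z points along the fingers, y is the line along which they close (so a half turn about z gives the same grasp; the last joint's range is limited). The gripper opens to 85 mm and grips with 20 to 120 N. Pads are 22 mm wide; open, the fingers measure 114 mm over their backs; the gripper's body (76 mm by 85 mm) begins 54 mm behind the grasp point. The pads swing forward as they close: fully open they stand 13 mm farther back than shut.
Start: joints at [-1.357, 0.32, 1.565, -0, 1.257, -0.02], TCP at [0.133, -0.559, 0.231] pointing down, gripper open.
Joint ranges: [-3.11, 3.11], [-0.84, 2.01], [0.21, 2.61], [-1.34, 4.49], [0.05, 2.63], [-2.56, 2.56]. Speed limits (rad/s): [2.57, 2.57, 3.14, 3.14, 3.14, 3.14].

### API

Orientations are given as [roll, pitch, yaw] about the fixed x, y, z axes, in that order (R = Rz(yaw) Ry(pitch) Rx(roll)).
In Python, from station import env, get_image gives the robot as it stands.
- The arm moves only by the tool move_arm, never from a script. Its arguments are lists of equal length, an entry for each row: "offset": the shift along the tool's x, y, z in units of 30 cm (1.0 is 30 cm), a list of three; "roll": the turn about the tool's z in units of pi rad (1.0 is pi rad). A call has 1 to 5 rows; each row is the pose to reach, as a shift and turn from the pose commanded when the call began, along the tool's axes at that moment, turning the shorter way round; what a row does not reach only later rows make up. A row lasts 1/8 s, in which the tool goes at most 62.5 mm and 10.7 degrees, less where a joint would pass 70% of its speed; a pose out of reach is approached as far as the arm can. A call with a number of a shift or a turn outside -1 to 1 is refused whole. A call with a gripper value outside its range is refused whole. "hand" is the opening, from -1 (shut) to 1 (fully open), so that 0 is half open, set as the call begins (left out, the last holds). The fingers move at their own pace and stop on an object; "squeeze" is the grip in N (left out, the last holds). Time passes only in rows, so rows that repeat a pose let the fingers close. It gives the time, the measured TCP pose, the force, the opening and the grip force at its end, in the units of the state.
- env.read_state(): the state, without advancing time (a new reading comes with each control period).
- get_image(name): name is "scene" or "top" or "wrist"; returns a dict with "frame" (420x560x3 uint8, red, green, blue), "range_z" (420x560 float32, m along the optical axis (not along the pixel's ray), 0 where there is no reading), "K" (3x3 intrinsics, pixels), "world_to_cam" (4x4, takes a point from world to camera coordinates). Camera axes: x right, y up, looking along -z (the intrinsics and any distortion apply to the point x, -y, -z); pixel columns grow to the right and rows downward; lengths in m; the calibration is good to about 2 mm. A picture is of the moment at which its call begins.
- env.job_done(): hands the job in; it is judged then, once.
The state is a dict: "time_s": time; "joint_pos": joint angles; "joint_vel": joint speeds; "effort": joint torques, N m; "tool_pos": TCP position; "orientation": TCP orientation; "contact_force": force on the tool from outside, world axes, zero at the start; "torque": the same for the moment, N m; "finger_gap": opening from 0.0 (shut) to 1.0 (fully open); "gripper_force": force on a finger pad.
Only numpy, scipy, OpenCV 4.12 (cv2) and the standard library are available. Lean on these libraries where they do the work, as an engineer would, in place of code of your own. Each camera call takes 0.05 s, during which the arm holds its last target. There are 200 camera calls.

### The job

Take the steel square by its wooden grip and check the corner of the half-built plywood tray: press the square into the inside corner so that both legs lie flush against the white linings of both side panels at once, and keep it there for two seconds with a light steady pressure of about 6 N on each (at least 3, not over 10; the glue is fresh, so never push any part of the tray with more than 25 N). Then lay the square flat in the middle of its round cork mat again and let go, leaving the other things on the bench where they are.

Things in the scene. Friction and masses are not known exactly. Their poses are not given: they have to be found in the camera images.
- tray: fixed half-built tray: plywood base 142 x 142 x 9 mm on the bench, two upright panels joined at one corner, other two sides open. Origin: on the base's top face (9 mm above the bench), where the bare inner faces of the panels (under their linings) meet. x and y run from there into the tray: x along panel_x, y along panel_y, z up. The corner is truly square and rigid.
- panel_x: pale panel on the tray, 12 mm thick, 36 mm tall, running 130 mm along tray +x; bare inner face at tray y = 0. On it is a white lining strip, 30 mm tall, 128 mm long from the corner, evenly thick but 2 to 14 mm: it differs per panel and each time, and no pose reports it. The square meets it at y = 2 to 14 mm: feel for it. Origin and axes as the tray's.
- panel_y: darker panel on the tray, 12 mm thick, 36 mm tall, running 130 mm along tray +y; bare inner face at tray x = 0. On it is a white lining strip, 30 mm tall, 128 mm long from the corner, evenly thick but 2 to 14 mm: it differs per panel and each time, and no pose reports it. The square meets it at x = 2 to 14 mm: feel for it. Origin and axes as the tray's.
- square: loose steel L square, 0.2 to 0.33 kg: two legs 90 mm long, 16 wide, 20 tall, and an upright dark wooden grip; lies flat on the mat. Origin: centre of its 90 x 90 mm footprint, on the underside; outer leg faces are its planes x = -45 mm (leg along y) and y = -45 mm (leg along x); z up. Seated in the corner its x, y run along the tray's x, y. Outermost 6 mm of the heel is notched away.
- square_grip (a point): centre of the grip part of the square's wooden handle, at (-13, -13, 58) mm in the square, square's axes. Handle: upright block 20 mm thick and 36 mm long, from 10 to 82 mm above the underside; its long side runs along the square's diagonal (1, 1), so it is pinched across the direction (1, -1).
- square_heel (a point): the outer heel of the square, where the planes of the two outer leg faces meet, on the underside: (-45, -45, 0) mm in the square, square's axes. Seated, it stands 2 to 14 mm off the tray's origin in x and y (the linings), at any height at which the legs bear on the linings. Steel grips the linings (friction about 1): drag along one face reads like pressure on the other, so come in on both together.
- mat: fixed round cork mat, diameter 190 mm, 5 mm thick; origin at the centre of its underside, on the bench.
- bento: round wooden bento with lid, diameter 134 mm, 58 mm tall, loose; origin under its centre. Leave alone.
- chopstick_box: blue chopstick box 232 x 60 x 28 mm, loose; origin under its centre, x along its length. Leave alone.
- cups: stack of three orange cups, diameter 72 mm, 62 mm tall, loose; origin under its centre. Leave alone.
Mind the look-alikes: they are no part of the job. There is more than one size of the square; the job needs the smallest. Of the things that look like the mat, take the one that is nearest to the robot's base at the start.

How it is judged:
On the way:
1. the square sits upright in the corner with both legs flush on the linings (within 0.03 rad), bearing on each panel with 3 to 10 N (counted from 1.5 to 11.5 N), for 1.5 s on end (contact force between square and panel_x between 1.5 and 11.5 N and contact force between square and panel_y between 1.5 and 11.5 N and x of square_heel in the frame of tray between 0 and 0.018 m and y of square_heel in the frame of tray between 0 and 0.018 m and z of square_heel in the frame of tray below 0.027 m and angle between the x axis of square and the x axis of tray, either way round below 0.03 rad and angle between square's own z axis and vertical below 0.06 rad), for 1.5 s.
At the end, for the whole second after the job is handed in: The square lies flat (within 0.05 rad) and at rest on the cork mat, its footprint's centre within 35 mm of the mat's centre, released (horizontal distance between square and mat below 0.035 m and height (world z) of square between 0.003 and 0.008 m and angle between square's own z axis and vertical below 0.05 rad and linear speed of square below 0.02 m/s and contact force between the fingers and square below 0.1 N); the robot touches nothing.
It fails at once if the tray is pushed with more than 25 N (contact force between square and panel_x above 25 N or contact force between square and panel_y above 25 N or contact force between square and tray above 40 N or contact force between the arm and tray above 25 N).
It fails at once if a bystander is shifted by more than 20 mm (distance of any of bento, chopstick_box, cups from where it was at the start of the episode above 0.02 m).
It also fails if it takes over 66 s, if anything falls off the work surface, if the arm or the gripper's body presses on something with over 40 N, if the wrist force passes 120 N, or if a joint passes its speed limit or range.

## Working session

There is one attempt and no reset: what is moved stays moved. The work goes in short steps, Python scripts to look and compute and a tool call to move; the robot and the scene stay as the last step left them, time stands still between calls to the robot, and variables do not carry over. Pictures are saved under pics/ and viewed, at most 10 in all, crops included, and the job is handed in when it is done.

Besides the shell and the picture viewer there is one more tool, called after "Request:" as name(argument=value, ...), one argument or row to a line, values as JSON. move_arm: Moves the arm, as the interface text tells. Shifts and turns lie within -1 to 1; 1 stands for 30 cm of shift or pi rad of turn. Its arguments: {"type":"object","properties":{"offset":{"type":"array"},"roll":{"type":"array"},"hand":{"type":"number"},"squeeze":{"type":"number"}},"required":["offset","roll"]}

```bash
mkdir -p pics; cat > h.py <<'E'
import numpy as np, cv2, pickle
def grab(env_get, name, tag):
    d=env_get(name); pickle.dump(d,open(f'pics/{tag}.pkl','wb'))
    cv2.imwrite(f'pics/{tag}.png',d['frame'][...,::-1]); return d
def load(tag): return pickle.load(open(f'pics/{tag}.pkl','rb'))
def cloud(d):
    K=d['K'];z=d['range_z'];v,u=np.mgrid[:z.shape[0],:z.shape[1]]
    P=np.stack([(u-K[0,2])*z/K[0,0],-(v-K[1,2])*z/K[1,1],-z,np.ones_like(z)],-1)
    W=P@np.linalg.inv(d['world_to_cam']).T; W=W[...,:3]; W[z==0]=np.nan; return W
E
python3 - <<'E'
from station import env,get_image
from h import *
import numpy as np
for n in ['scene','top']: 
    d=grab(get_image,n,n+'0'); print(n,d['K'].round(1).tolist(),np.linalg.inv(d['world_to_cam']).round(3).tolist())
a=np.hstack([cv2.imread('pics/top0.png')]);
print({k:v for k,v in env.read_state().items()})
E
```

```text
scene [[515.8, 0.0, 290.0], [0.0, 515.8, 203.3], [0.0, 0.0, 1.0]] [[0.819, -0.327, 0.472, 1.254], [0.574, 0.494, -0.653, -1.209], [-0.019, 0.806, 0.592, 1.065], [0.0, 0.0, 0.0, 1.0]]
top [[405.8, 0.0, 277.5], [0.0, 405.8, 219.1], [0.0, 0.0, 1.0]] [[-0.013, 0.994, -0.111, 0.364], [-1.0, -0.011, 0.024, -0.101], [0.023, 0.111, 0.994, 1.146], [0.0, 0.0, 0.0, 1.0]]
{'time_s': 0.1, 'joint_pos': array([-1.35701685e+00,  3.20245820e-01,  1.56551831e+00,  2.76170202e-05,
        1.25743644e+00, -1.99849854e-02]), 'joint_vel': array([-0.00036234, -0.00155909, -0.00292579,  0.00012697,  0.00099206,
       -0.00137443]), 'effort': array([ 1.54961286e-03, -4.16407371e+01, -2.34704053e+01,  5.31469004e-05,
        4.90286940e-03,  1.58954390e-05]), 'tool_pos': array([ 0.13312222, -0.55894775,  0.23057113]), 'orientation': array([-3.13998559e+00, -5.83851427e-05,  2.33755878e-01]), 'contact_force': array([-0.09551922, -0.16688594,  0.89369071]), 'torque': array([ 0.00591644,  0.01307356, -0.03070621]), 'gripper_force': 0.0, 'finger_gap': 1.0011172494350693}
```

View pics/top0.png

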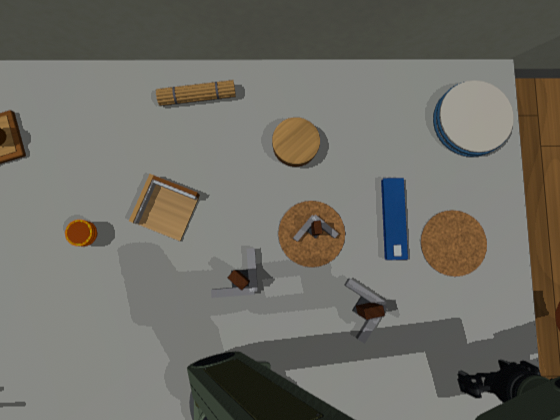

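View pics/scene0.png

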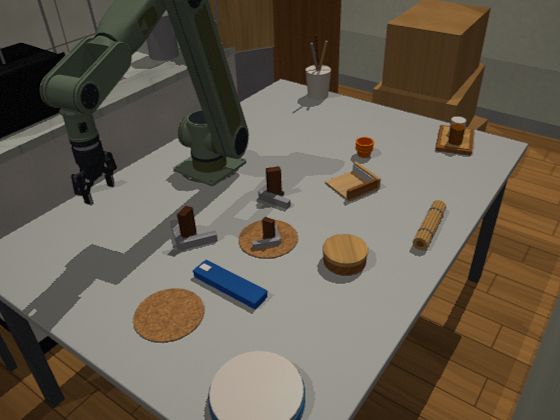

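The top view shows three squares, at (317,228) on a mat, (238,278) and (371,310). There are two mats, at (312,233) and (454,243), and the tray is at (167,208). The likely choice is the smallest square, on the mat at (312,233). I'll measure sizes and take a close crop.

```bash
python3 - <<'E'
from h import *
d=load('top0');W=cloud(d)
s=load('scene0');Ws=cloud(s)
def reg(W,c,r,zlo,zhi):
    m=(np.hypot(W[...,0]-c[0],W[...,1]-c[1])<r)&(W[...,2]>zlo)&(W[...,2]<zhi);return W[m]
for n,(u,v) in dict(s1=(317,228),s2=(238,278),s3=(371,310),m1=(312,233),m2=(454,243),tray=(167,208)).items():
    c=np.nanmedian(W[v-3:v+4,u-3:u+4].reshape(-1,3),0);print(n,c.round(3), 'dist',np.hypot(*c[:2]).round(3))
    if n[0]=='s':
        P=reg(W,c,.13,.012,.2); L=P[P[:,2]<.04]; G=P[P[:,2]>.05]
        (cx,cy),(w,h),a=cv2.minAreaRect(L[:,:2].astype(np.float32)*1000);print(' legs rect',cx,cy,w,h,a,'ztop',np.percentile(P[:,2],98), 'legz',np.median(L[:,2]),'grip',G.mean(0).round(3),len(G))
        for Q in (G,):
            print('  grip scene',reg(Ws,c,.13,.05,.2).mean(0).round(3), reg(Ws,c,.13,.05,.2)[:,2].max())
for c in [(312,233)]:
    pass
# mat by colour
hsv=cv2.cvtColor(d['frame'],cv2.COLOR_RGB2HSV); 
m=(W[...,2]>.002)&(W[...,2]<.009)&(hsv[...,1]>80)
m[:, :270]=0; m[:,350:]=0; m[:190]=0;m[275:]=0
pts=W[m]; (c,r)=cv2.minEnclosingCircle(pts[:,:2].astype(np.float32)); print('mat',c,r,pts[:,2].mean())
im=d['frame'][...,::-1]
A=cv2.resize(im[185:280,260:400],None,fx=5,fy=5,interpolation=cv2.INTER_CUBIC)
B=cv2.resize(im[160:255,110:250],None,fx=5,fy=5,interpolation=cv2.INTER_CUBIC)
cv2.imwrite('pics/c1.png',cv2.resize(np.vstack([A,B]),(440,594)))
E
```

```text
s1 [ 0.457 -0.231  0.086] dist 0.512
 legs rect 441.31634521484375 -233.34390258789062 89.67706298828125 90.01116180419922 49.33845901489258 ztop 0.08911599592029591 legz 0.02394992802612439 grip [ 0.459 -0.23   0.083] 123
  grip scene [ 0.467 -0.24   0.072] 0.08964548516443427
s2 [ 0.331 -0.025  0.114] dist 0.332
 legs rect 342.66497802734375 -4.5374603271484375 125.94080352783203 125.6779556274414 3.6043782234191895 ztop 0.11660868165410557 legz 0.02710766512780527 grip [ 0.327 -0.025  0.11 ] 256
  grip scene [ 0.335 -0.035  0.088] 0.11791346125345181
s3 [ 0.247 -0.358  0.114] dist 0.435
 legs rect 235.608642578125 -340.7750549316406 127.33475494384766 125.60234069824219 55.42890930175781 ztop 0.11611838918528142 legz 0.026971562924616554 grip [ 0.242 -0.361  0.103] 339
  grip scene [ 0.251 -0.376  0.089] 0.11861153849456096
m1 [ 0.447 -0.223  0.017] dist 0.5
m2 [ 0.417 -0.629  0.004] dist 0.755
tray [0.525 0.181 0.008] dist 0.556
mat (0.44963687658309937, -0.22420409321784973) 0.09454064816236496 0.004757869789080588
```

View pics/c1.png

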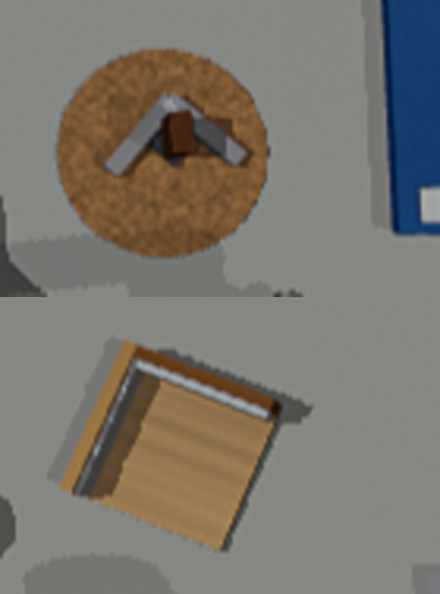

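The crop shows that the square on the mat at (317,228) is the smallest: its footprint measures 90 mm, against 126 mm for the other two. Its heel points up in the image and its yaw is about 139°. The mat at (312,233) is 0.50 m from the base, so it is the nearest. The tray corner is at upper left, with the pale panel on the left and the darker one at top right. I'll move to a hover above the grip.

Request:
move_arm(
  offset=[
    [0.656,-0.404,0],
    [0.656,-0.404,0],
    [0.656,-0.404,0],
    [0.656,-0.404,0],
    [0.656,-0.404,0],
  ],
  roll=[0,0,0,0,0],
  hand=1,
  squeeze=60,
)

```text
time_s: 0.72
tool_pos: [0.298, -0.3938, 0.2311]
orientation: [-3.141, -0.0, 0.238]
contact_force: [-1.3, -1.4, -0.6]
finger_gap: 1.001
gripper_force: 0.0
```

```bash
python3 - <<'E'
from h import *
for t in ['top0','scene0']:
    d=load(t);W=cloud(d);f=d['frame'].astype(int)
    c=np.array([.525,.181])
    near=np.hypot(W[...,0]-c[0],W[...,1]-c[1])<.14
    hsv=cv2.cvtColor(d['frame'],cv2.COLOR_RGB2HSV)
    base=near&(W[...,2]>.004)&(W[...,2]<.014)&(hsv[...,1]>60)
    up=near&(W[...,2]>.042)&(W[...,2]<.049)  # panel tops at 45
    U=W[up]; allp=W[near&(W[...,2]>.005)&(W[...,2]<.05)]
    print(t,base.sum(),up.sum())
    r=cv2.minAreaRect(allp[:,:2].astype(np.float32)*1000);print(' all rect',r)
    # split the tops along yaw 157.5
    best=None
    for yaw in np.radians(np.arange(152,164,.5)):
        R=np.array([[np.cos(yaw),-np.sin(yaw)],[np.sin(yaw),np.cos(yaw)]])
        q=U[:,:2]@R
        # sum of box areas: rect extents
        Q=allp[:,:2]@R; e=np.ptp(np.percentile(Q,[1,99],axis=0),axis=0).prod()
        if best is None or e<best[0]: best=(e,yaw,R)
    yaw,R=best[1:];print(' yaw',np.degrees(yaw))
    q=U[:,:2]@R; mn=np.percentile(q,1,axis=0);
    px=q[q[:,0]>mn[0]+.03]; py=q[q[:,1]>mn[1]+.03]
    l=np.polyfit(px[:,0],px[:,1],1); k=np.polyfit(py[:,1],py[:,0],1)
    print(' px slope',np.degrees(np.arctan(l[0])),'py',np.degrees(np.arctan(-k[0])),'mean',px[:,1].mean(),np.ptp(px[:,1]),py[:,0].mean(),np.ptp(py[:,0]),len(px),len(py))
    o=np.array([py[:,0].mean()+.006,px[:,1].mean()+.006]); print(' origin',R@o)
E
```

```text
top0 1929 390
 all rect ((518.7177124023438, 175.44384765625), (235.4066162109375, 242.2200469970703), 57.08469772338867)
 yaw 158.0
 px slope -0.5612743862367469 py -0.8088259999149492 mean -0.4314090453574095 0.018304310809287294 -0.4814820297563276 0.01924490561585457 156 163
 origin [0.60022029 0.2163137 ]
scene0 518 103
 all rect ((555.0863647460938, 188.48367309570312), (188.1121063232422, 204.69338989257812), 68.4098129272461)
 yaw 159.0
 px slope 0.9405594064302233 py -0.15821096744311025 mean -0.4192489965344509 0.018234220412820523 -0.4958875477634865 0.01572662480033632 34 49
 origin [0.60544462 0.21024118]
```

Request:
move_arm(
  offset=[
    [0.655,-0.404,0.1],
    [0.655,-0.404,0.1],
    [0.655,-0.404,0.1],
    [0.655,-0.404,0.1],
    [0.655,-0.404,0.1],
  ],
  roll=[0.05,0.05,0.05,0.05,0.05],
)

```text
time_s: 1.35
tool_pos: [0.4607, -0.2314, 0.2004]
orientation: [-3.141, 0.001, 0.08]
contact_force: [-0.7, -0.2, 0.5]
finger_gap: 1.002
gripper_force: 0.0
```

```bash
python3 - <<'E'
from station import env,get_image
from h import *
d=grab(get_image,'wrist','w1');W=cloud(d);s=env.read_state();print(s['tool_pos'],s['orientation'],np.linalg.inv(d['world_to_cam']).round(3).tolist())
m=(np.abs(W[...,0]-.45)<.09)&(np.abs(W[...,1]+.225)<.09)
L=W[m&(W[...,2]>.018)&(W[...,2]<.032)];G=W[m&(W[...,2]>.06)&(W[...,2]<.1)];print(len(L),len(G),np.median(L[:,2]))
r=cv2.minAreaRect(L[:,:2].astype(np.float32)*1000);print(r)
T=G[G[:,2]>.08];print(cv2.minAreaRect(T[:,:2].astype(np.float32)*1000),T[:,2].mean())
E
```

```text
[ 0.45975095 -0.23254468  0.20068031] [3.14146978e+00 1.53569636e-03 7.85996219e-02] [[0.08, 0.942, 0.326, 0.544], [-0.997, 0.076, 0.025, -0.225], [-0.001, -0.327, 0.945, 0.342], [0.0, 0.0, 0.0, 1.0]]
2556 1131 0.024575031641547118
((444.2283020019531, -233.75062561035156), (90.46796417236328, 90.22391510009766), 49.44269943237305)
((463.0290222167969, -232.34213256835938), (36.13569259643555, 19.68581199645996), 4.1197896003723145) 0.08635574519681662
```

View pics/w1.png

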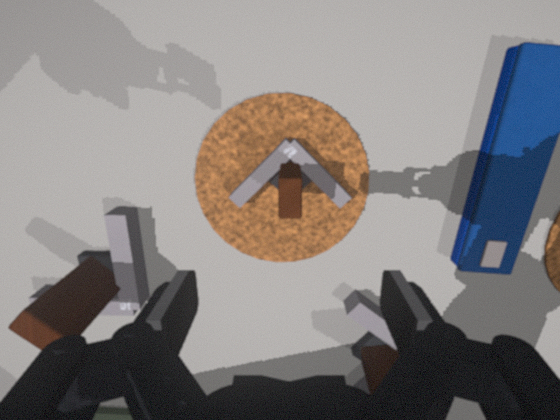

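The wrist view shows the fingers lined up with the grip: the handle top is at (290,195), the mat is centred near (282,177), and the view is clear below. I'll descend and grasp.

Request:
move_arm(
  offset=[
    [0.005,0,0.2],
    [0.005,0,0.4],
    [0.005,0,0.52],
    [0.005,0,0.52],
    [0.005,0,0.52],
  ],
  roll=[0,0,0,0,0],
)

```text
time_s: 2.02
tool_pos: [0.4617, -0.234, 0.0468]
orientation: [3.14, -0.002, 0.075]
contact_force: [0.4, -0.6, 0.9]
finger_gap: 1.001
gripper_force: 0.0
```

Request:
move_arm(
  offset=[
    [0,0,0],
    [0,0,0],
    [0,0,0],
    [0,0,0],
    [0,0,0],
  ],
  roll=[0,0,0,0,0],
  hand=-1,
  squeeze=80,
)

```text
time_s: 2.65
tool_pos: [0.4614, -0.2323, 0.0459]
orientation: [3.141, -0.001, 0.077]
contact_force: [-0.4, 2.1, 5.8]
finger_gap: 0.225
gripper_force: 79.0
```

Request:
move_arm(
  offset=[
    [0,0,0],
    [0,0,0],
    [0,0,0],
    [0,0,0],
    [0,0,0],
  ],
  roll=[0,0,0,0,0],
)

```text
time_s: 3.28
tool_pos: [0.4614, -0.2323, 0.0459]
orientation: [3.141, -0.001, 0.077]
contact_force: [-1.1, 0.8, 5.4]
finger_gap: 0.228
gripper_force: 79.0
```

Request:
move_arm(
  offset=[
    [0,0,-0.1],
    [0,0,-0.25],
    [0,0,-0.38],
    [0.06,-0.2,-0.38],
    [0.12,-0.4,-0.38],
  ],
  roll=[0,0,0,0,0],
)

```text
time_s: 3.9
tool_pos: [0.4877, -0.1093, 0.1592]
orientation: [3.142, -0.0, 0.074]
contact_force: [0.0, -0.2, -2.9]
finger_gap: 0.228
gripper_force: 79.4
```

Request:
move_arm(
  offset=[
    [0.03,-0.2,0],
    [0.06,-0.4,0],
    [0.09,-0.6,0],
    [0.12,-0.8,0],
    [0.12,-0.946,0],
  ],
  roll=[-0.02,-0.04,-0.06,-0.08,-0.1],
)

```text
time_s: 4.53
tool_pos: [0.5015, 0.178, 0.1584]
orientation: [-3.141, 0.001, 0.395]
contact_force: [1.3, 0.2, -3.4]
finger_gap: 0.226
gripper_force: 79.6
```

Request:
move_arm(
  offset=[
    [0,0,0],
    [0,0,0],
    [0,0,0],
  ],
  roll=[0,0,0],
)

```text
time_s: 4.9
tool_pos: [0.5018, 0.1743, 0.159]
orientation: [3.141, 0.001, 0.389]
contact_force: [-0.1, -0.4, -3.1]
finger_gap: 0.223
gripper_force: 79.9
```

```bash
python3 - <<'E'
from station import env,get_image
from h import *
d=grab(get_image,'wrist','w2');W=cloud(d);s=env.read_state();print(s['tool_pos'],s['orientation'],s['contact_force'],s['torque'],s['finger_gap'])
t=grab(get_image,'top','t2')
A=cv2.resize(t['frame'][130:280,90:290,::-1],(560,420));cv2.imwrite('pics/wt2.png',cv2.resize(np.vstack([d['frame'][...,::-1],A]),(400,600)))
E
```

```text
[0.50190201 0.17426768 0.15910826] [3.14130869e+00 6.16120257e-04 3.88984673e-01] [-0.73294669  0.53091772 -2.93613356] [ 0.03113968  0.06317218 -0.01962939] 0.22759814198465086
```

View pics/wt2.png

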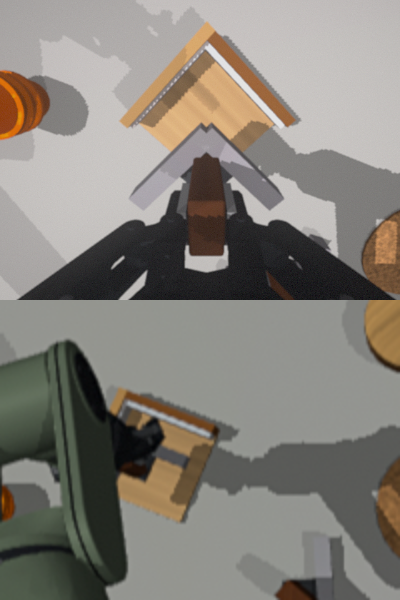

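The held square's heel is at about (205,125) in the composite, and the tray corner is above it at (208,35), so both appear in the same wrist view. I'll measure their relative yaw and offset from this one image.

```bash
cat >> h.py <<'E'
def rel(d):
    W=cloud(d); s_c=(np.array([.525,.181]))
    def fit(P,yaw0,zname):
        R=np.array([[np.cos(yaw0),-np.sin(yaw0)],[np.sin(yaw0),np.cos(yaw0)]]);return P[:,:2]@R,R
    return W
def robust_line(x,y,n=6,tol=.0015):
    k=np.ones(len(x),bool)
    for _ in range(n):
        p=np.polyfit(x[k],y[k],1); r=y-np.polyval(p,x); k=np.abs(r)<max(tol,2*r[k].std()*.8)
    return p,k.sum()
def edge(a,b,lo,hi,side,step=.004):
    # extreme of b per bin of a (side -1: low edge, +1: high edge)
    xs,ys=[],[]
    for l in np.arange(lo,hi,step):
        m=(a>=l)&(a<l+step)
        if m.sum()>4: xs.append(l+step/2); ys.append(np.percentile(b[m],4 if side<0 else 96))
    return np.array(xs),np.array(ys)
E
python3 - <<'E'
from h import *
d=load('w2');W=cloud(d);yaw=np.radians(157.4)
R=np.array([[np.cos(yaw),-np.sin(yaw)],[np.sin(yaw),np.cos(yaw)]])
o=np.array([.600,.216]); T=(W[...,:2]-o)@R; z=W[...,2]
near=(np.abs(T[...,0]-.06)<.12)&(np.abs(T[...,1]-.06)<.12)
P=lambda m:(T[m][:,0],T[m][:,1])
# panel tops
m=near&(np.abs(z-.045)<.0025); x,y=P(m); print('tops',m.sum(),np.median(z[m]))
a=(x>.02)&(x<.12)&(y<.02); b=(y>.02)&(y<.12)&(x<.02)
for nm,u,v in(('px',x[a],y[a]),('py',y[b],x[b])):
    for s in(-1,1):
        ex,ey=edge(u,v,.015,.125,s); p,k=robust_line(ex,ey); print(nm,s,'deg',np.degrees(np.arctan(p[0])).round(2),'at0',(p[1]*1e3).round(2),'at60',(np.polyval(p,.06)*1e3).round(2),k,len(ex))
# lining tops z=.039
m=near&(np.abs(z-.039)<.002); x,y=P(m); print('lining',m.sum(),np.percentile(x[(y>.03)],[5,50,95]),np.percentile(y[(x>.03)],[5,50,95]))
# square leg tops
zl=z[near&(z>.11)&(z<.155)]; print('leg z hist',np.histogram(zl,9))
m=near&(z>.130)&(z<.146); x,y=P(m); hx,hy=np.percentile(x,1),np.percentile(y,1);print('sq',m.sum(),np.median(z[m]),hx,hy,np.percentile(x,99),np.percentile(y,99))
for nm,u,v,l,h in(('lx',x,y,hx,hy),('ly',y,x,hy,hx)):
    ex,ey=edge(u,v,l+.012,l+.085,-1); p,k=robust_line(ex,ey); print(nm,'deg',np.degrees(np.arctan(p[0])).round(2),'mid',(np.polyval(p,l+.045)*1e3).round(2),k,len(ex))
E
```

```text
tops 5885 0.04458356121879259
px -1 deg 0.23 at0 -12.89 at60 -12.64 26 26
px 1 deg 0.2 at0 -1.86 at60 -1.65 26 26
py -1 deg -0.18 at0 -15.66 at60 -15.85 26 26
py 1 deg -0.29 at0 -4.55 at60 -4.86 26 26
lining 2315 [-0.00429913 -0.00120171  0.0019086 ] [-0.00112539  0.00085394  0.00284423]
leg z hist (array([ 218,  306,  761,  372, 5624, 2338,  116,  122,  131]), array([0.1167117 , 0.12096083, 0.12520995, 0.12945908, 0.1337082 ,
       0.13795733, 0.14220646, 0.14645558, 0.15070471, 0.15495384]))
sq 8389 0.1376084469840661 0.04169714092105288 0.043387787740792313 0.12978514843675878 0.13164783320729417
lx deg -0.12 mid 43.47 18 19
ly deg -0.3 mid 41.91 19 19
```

Request:
move_arm(
  offset=[
    [0,0,0.15],
    [0,0,0.3],
    [0,0,0.34],
    [0,0,0.34],
    [0,0,0.34],
  ],
  roll=[0,0,0,0,0],
)

```text
time_s: 5.62
tool_pos: [0.5035, 0.1758, 0.059]
orientation: [3.141, -0.004, 0.391]
contact_force: [0.3, 0.2, -3.5]
finger_gap: 0.224
gripper_force: 79.7
```

Request:
move_arm(
  offset=[
    [0.06,0,0],
    [0.12,0,0],
    [0.16,0,0],
    [0.16,0,0],
    [0.16,0,0],
  ],
  roll=[0,0,0,0,0],
)

```text
time_s: 6.25
tool_pos: [0.5456, 0.1935, 0.0574]
orientation: [3.142, 0.001, 0.391]
contact_force: [0.2, 0.5, -2.7]
finger_gap: 0.224
gripper_force: 79.7
```

```bash
cat > f.py <<'E'
from station import env,get_image
from h import *
import sys
def tf(yaw=np.radians(157.6),n=5,o=(.600,.216)):
    R=np.array([[np.cos(yaw),-np.sin(yaw)],[np.sin(yaw),np.cos(yaw)]])
    s=env.read_state();F=s['contact_force'];f=F[:2]@R; p=(s['tool_pos'][:2]-o)@R*1e3
    print('t',round(s['time_s'],2),'trayF',f.round(2),'Fz',F[2].round(2),'trayP',p.round(2),'z',s['tool_pos'][2].round(4),'rpy',s['orientation'].round(4),'tau',s['torque'].round(3))
E
python3 - <<'E'
from f import *
tf()
d=grab(get_image,'wrist','w3');W=cloud(d);yaw=np.radians(157.6)
R=np.array([[np.cos(yaw),-np.sin(yaw)],[np.sin(yaw),np.cos(yaw)]])
T=(W[...,:2]-(.600,.216))@R; z=W[...,2];x,y=T[...,0],T[...,1]
for nm,u,v in(('px',x,y),('py',y,x)):
    b=(u>.03)&(u<.09)&(v<.05)&(v>-.03)
    for lab,z0,t,ss in(('panel',.045,.0025,(1,)),('lining',.039,.0025,(1,)),('leg',.036,.012,(-1,))):
        m=b&(abs(z-z0)<t)
        if lab=='leg': m=m&(v>.003)&(z>.026)&(v<.03)
        h,e=np.histogram(v[m]*1e3,bins=np.arange(-20,30,2));print(nm,lab,m.sum(),[(int(a),int(c)) for a,c in zip(e,h) if c>10])
cv2.imwrite('pics/w3c.png',cv2.resize(d['frame'][0:260,120:420,::-1],(690,598)))
tf()
E
```

```text
t 6.25 trayF [-0.02 -0.53] Fz -2.71 trayP [41.72 41.48] z 0.0574 rpy [3.1415e+00 9.0000e-04 3.9090e-01] tau [ 0.022 -0.035 -0.048]
px panel 2559 [(-14, 315), (-12, 424), (-10, 416), (-8, 418), (-6, 410), (-4, 410), (-2, 119), (22, 25), (24, 17)]
px lining 1423 [(-14, 24), (-2, 153), (0, 381), (2, 142), (8, 60), (10, 79), (12, 87), (14, 88), (16, 100), (18, 85), (20, 92), (22, 94), (24, 37)]
px leg 3174 [(8, 515), (10, 352), (12, 353), (14, 351), (16, 346), (18, 341), (20, 358), (22, 366), (24, 135), (26, 23)]
py panel 2598 [(-18, 62), (-16, 433), (-14, 425), (-12, 429), (-10, 414), (-8, 420), (-6, 367), (22, 26), (24, 18)]
py lining 1809 [(-4, 327), (-2, 394), (0, 367), (2, 71), (8, 48), (10, 81), (12, 69), (14, 77), (16, 67), (18, 83), (20, 71), (22, 102), (24, 40)]
py leg 3178 [(8, 465), (10, 350), (12, 361), (14, 344), (16, 348), (18, 349), (20, 348), (22, 368), (24, 181), (26, 20)]
t 6.3 trayF [0.65 0.09] Fz -2.63 trayP [41.82 41.55] z 0.0573 rpy [3.1416e+00 1.0000e-03 3.9100e-01] tau [0.02  0.044 0.031]
```

View pics/w3c.png

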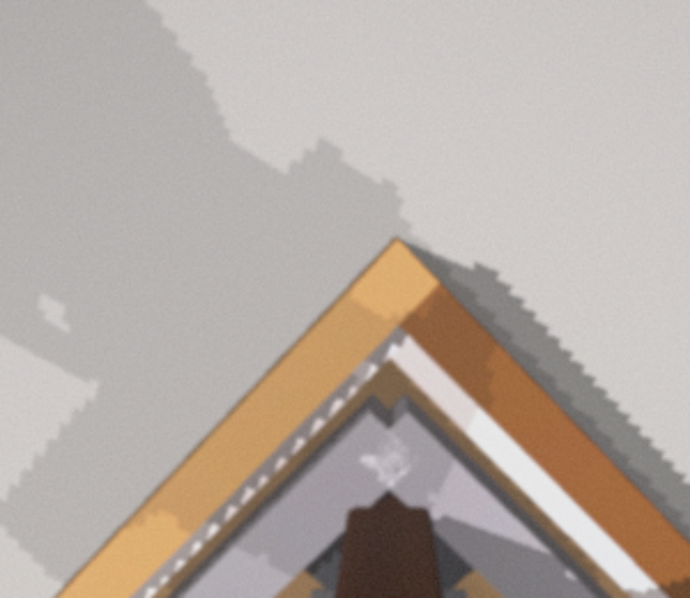

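The square is 5–6 mm from both linings: leg edges lie at about (365,400) and (410,400), and the linings are just outside them. I'll close in gently.

Request:
move_arm(
  offset=[
    [0.006,0,0],
    [0.012,0,0],
    [0.0165,0,0],
    [0.0165,0,0],
    [0.0165,0,0],
  ],
  roll=[0,0,0,0,0],
)

```text
time_s: 6.92
tool_pos: [0.5508, 0.1957, 0.0572]
orientation: [3.142, 0.0, 0.391]
contact_force: [0.4, -0.7, -2.3]
finger_gap: 0.226
gripper_force: 79.7
```

Request:
move_arm(
  offset=[
    [0.0015,0,0],
    [0.003,0,0],
    [0.003,0,0],
  ],
  roll=[0,0,0],
)

```text
time_s: 7.3
tool_pos: [0.5518, 0.1961, 0.0573]
orientation: [3.141, -0.0, 0.391]
contact_force: [-0.9, 0.2, -3.3]
finger_gap: 0.222
gripper_force: 79.7
```

```bash
python3 -c "
from f import *
tf()"
```

```text
t 7.3 trayF [0.88 0.19] Fz -3.32 trayP [36.97 36.81] z 0.0573 rpy [ 3.1415e+00 -1.0000e-04  3.9090e-01] tau [-0.025  0.043  0.012]
```

Request:
move_arm(
  offset=[
    [0.0015,0,0],
    [0.0015,0,0],
  ],
  roll=[0,0],
)

```text
time_s: 7.55
tool_pos: [0.5522, 0.1962, 0.0573]
orientation: [3.141, -0.0, 0.391]
contact_force: [0.3, 0.2, -2.5]
finger_gap: 0.228
gripper_force: 79.7
```

Request:
move_arm(
  offset=[
    [0.0015,0,0],
    [0.0015,0,0],
  ],
  roll=[0,0],
)

```text
time_s: 7.8
tool_pos: [0.5526, 0.1964, 0.0573]
orientation: [3.141, -0.0, 0.391]
contact_force: [-0.2, -0.8, -2.8]
finger_gap: 0.226
gripper_force: 79.7
```

```bash
python3 -c "
from f import *
tf()"
```

```text
t 7.8 trayF [-0.16  0.78] Fz -2.8 trayP [36.35 36.18] z 0.0573 rpy [ 3.1415e+00 -1.0000e-04  3.9100e-01] tau [-0.049  0.003 -0.033]
```

Request:
move_arm(
  offset=[
    [0.0015,0,0],
    [0.0015,0,0],
  ],
  roll=[0,0],
)

```text
time_s: 8.05
tool_pos: [0.553, 0.1966, 0.0573]
orientation: [3.141, -0.0, 0.391]
contact_force: [1.2, -0.2, -2.0]
finger_gap: 0.225
gripper_force: 79.7
```

Request:
move_arm(
  offset=[
    [0.0015,0,0],
    [0.0015,0,0],
  ],
  roll=[0,0],
)

```text
time_s: 8.3
tool_pos: [0.5533, 0.1966, 0.0572]
orientation: [3.141, 0.0, 0.391]
contact_force: [-0.2, -0.1, -2.5]
finger_gap: 0.22
gripper_force: 79.7
```

```bash
python3 -c "
from f import *
tf()"
```

```text
t 8.3 trayF [0.17 0.22] Fz -2.53 trayP [35.82 35.71] z 0.0572 rpy [3.1414e+00 4.0000e-04 3.9100e-01] tau [-0.04   0.091  0.015]
```

Request:
move_arm(
  offset=[
    [0.0015,0,0],
    [0.0015,0,0],
  ],
  roll=[0,0],
)

```text
time_s: 8.55
tool_pos: [0.5534, 0.1967, 0.0572]
orientation: [3.141, 0.001, 0.391]
contact_force: [-1.1, -0.3, -2.7]
finger_gap: 0.225
gripper_force: 79.9
```

Request:
move_arm(
  offset=[
    [0,0,0],
  ],
  roll=[0],
)

```text
time_s: 8.68
tool_pos: [0.5534, 0.1967, 0.0572]
orientation: [3.141, 0.001, 0.391]
contact_force: [-1.2, -0.6, -2.7]
finger_gap: 0.223
gripper_force: 79.9
```

```bash
python3 -c "
from f import *
tf()"
```

```text
t 8.68 trayF [0.89 1.03] Fz -2.71 trayP [35.69 35.62] z 0.0572 rpy [3.1414e+00 1.0000e-03 3.9110e-01] tau [-0.175  0.327  0.101]
```

Contact has started and is balanced on both faces, at about 1 N each. I'll build up the pressure.

Request:
move_arm(
  offset=[
    [0.0015,0,0],
    [0.0015,0,0],
  ],
  roll=[0,0],
)

```text
time_s: 8.93
tool_pos: [0.5536, 0.1967, 0.0571]
orientation: [3.141, 0.002, 0.391]
contact_force: [-1.8, -2.8, -1.7]
finger_gap: 0.226
gripper_force: 80.0
```

Request:
move_arm(
  offset=[
    [0.0015,0,0],
    [0.0015,0,0],
  ],
  roll=[0,0],
)

```text
time_s: 9.18
tool_pos: [0.5538, 0.1967, 0.057]
orientation: [3.141, 0.002, 0.391]
contact_force: [-4.1, -4.0, -1.2]
finger_gap: 0.221
gripper_force: 80.1
```

```bash
python3 -c "
from f import *
tf()"
```

```text
t 9.18 trayF [2.23 5.28] Fz -1.25 trayP [35.39 35.41] z 0.057 rpy [3.1413e+00 2.3000e-03 3.9120e-01] tau [-0.575  0.825  0.264]
```

Request:
move_arm(
  offset=[
    [0.0012,0.0008,0],
    [0.0012,0.0008,0],
  ],
  roll=[0,0],
)

```text
time_s: 9.43
tool_pos: [0.554, 0.1967, 0.057]
orientation: [3.141, 0.003, 0.391]
contact_force: [-4.8, -3.3, -1.5]
finger_gap: 0.226
gripper_force: 80.1
```

```bash
python3 -c "
from f import *
tf()"
```

```text
t 9.43 trayF [3.18 4.93] Fz -1.55 trayP [35.17 35.38] z 0.057 rpy [3.1415e+00 2.7000e-03 3.9120e-01] tau [-0.522  0.876  0.284]
```

Request:
move_arm(
  offset=[
    [0,0,0],
  ],
  roll=[0],
)

```text
time_s: 9.55
tool_pos: [0.554, 0.1967, 0.057]
orientation: [3.141, 0.003, 0.391]
contact_force: [-4.4, -3.5, -1.8]
finger_gap: 0.222
gripper_force: 80.1
```

```bash
python3 -c "
from f import *
tf()"
```

```text
t 9.55 trayF [2.75 4.88] Fz -1.76 trayP [35.18 35.41] z 0.057 rpy [3.1414e+00 2.7000e-03 3.9120e-01] tau [-0.541  0.909  0.245]
```

The force along x could be friction drag from panel_x. I'll back off y alone and read the x force by itself.

Request:
move_arm(
  offset=[
    [-0.0035,0.0035,0],
    [-0.0035,0.0035,0],
    [-0.0035,0.0035,0],
  ],
  roll=[0,0,0],
)

```text
time_s: 9.93
tool_pos: [0.5539, 0.1965, 0.0569]
orientation: [-3.14, 0.001, 0.39]
contact_force: [-4.2, 2.3, -5.5]
finger_gap: 0.224
gripper_force: 79.7
```

```bash
python3 -c "
from f import *
tf()"
```

```text
t 9.93 trayF [ 4.78 -0.48] Fz -5.48 trayP [35.16 35.63] z 0.0569 rpy [-3.1403e+00  8.0000e-04  3.9040e-01] tau [0.466 0.95  0.216]
```

Request:
move_arm(
  offset=[
    [0.001,0.001,0],
    [0.001,0.001,0],
  ],
  roll=[0,0],
)

```text
time_s: 10.18
tool_pos: [0.5539, 0.1965, 0.0569]
orientation: [-3.14, 0.001, 0.39]
contact_force: [-5.3, 3.3, -3.1]
finger_gap: 0.225
gripper_force: 79.8
```

```bash
python3 -c "
from f import *
tf()"
```

```text
t 10.18 trayF [ 6.14 -1.02] Fz -3.09 trayP [35.13 35.62] z 0.0569 rpy [-3.1398e+00  1.4000e-03  3.9030e-01] tau [0.537 1.139 0.277]
```

Both contacts are real, and the stiffness is about 3–6 N/mm. I'll back off fully to clear the friction history, then come in on both faces together to the known depth.

Request:
move_arm(
  offset=[
    [-0.0065,-0.0053,0],
    [-0.0065,-0.0053,0],
    [-0.0065,-0.0053,0],
  ],
  roll=[0,0,0],
)

```text
time_s: 10.55
tool_pos: [0.5536, 0.1964, 0.0577]
orientation: [3.141, -0.002, 0.391]
contact_force: [-0.4, -1.1, -4.2]
finger_gap: 0.221
gripper_force: 79.8
```

```bash
python3 -c "
from f import *
tf()"
```

```text
t 10.55 trayF [-0.01  1.14] Fz -4.17 trayP [35.48 35.77] z 0.0577 rpy [ 3.1411e+00 -2.5000e-03  3.9060e-01] tau [-0.131  0.041  0.077]
```

Request:
move_arm(
  offset=[
    [0.0025,0,0],
    [0.0047,0,0],
    [0.0047,0,0],
  ],
  roll=[0,0,0],
)

```text
time_s: 10.92
tool_pos: [0.5538, 0.1966, 0.0574]
orientation: [3.141, 0.0, 0.391]
contact_force: [-1.0, -2.0, 0.4]
finger_gap: 0.224
gripper_force: 80.2
```

```bash
python3 -c "
from f import *
tf()"
```

```text
t 10.93 trayF [0.19 2.25] Fz 0.42 trayP [35.33 35.57] z 0.0574 rpy [3.1411e+00 2.0000e-04 3.9110e-01] tau [-0.363  0.305  0.104]
```

Request:
move_arm(
  offset=[
    [0.001,0.0003,0],
    [0.002,0.0005,0],
    [0.003,0.0007,0],
    [0.003,0.0007,0],
  ],
  roll=[0,0,0,0],
)

```text
time_s: 11.42
tool_pos: [0.5539, 0.1967, 0.0572]
orientation: [3.141, 0.002, 0.391]
contact_force: [-4.2, -4.3, 0.9]
finger_gap: 0.222
gripper_force: 80.4
```

```bash
python3 -c "
from f import *
tf()"
```

```text
t 11.43 trayF [2.2  5.58] Fz 0.85 trayP [35.22 35.44] z 0.0572 rpy [3.1414e+00 1.9000e-03 3.9120e-01] tau [-0.648  0.751  0.202]
```

Request:
move_arm(
  offset=[
    [0.0012,0.0012,0],
    [0.0024,0.0022,0],
    [0.0024,0.0022,0],
  ],
  roll=[0,0,0],
)

```text
time_s: 11.8
tool_pos: [0.554, 0.1966, 0.057]
orientation: [-3.141, 0.003, 0.391]
contact_force: [-5.4, -2.4, 1.0]
finger_gap: 0.225
gripper_force: 80.5
```

```bash
python3 -c "
from f import *
tf()"
```

```text
t 11.8 trayF [4.12 4.27] Fz 1.03 trayP [35.13 35.44] z 0.057 rpy [-3.1408  0.0034  0.391 ] tau [-0.375  1.031  0.321]
```

Request:
move_arm(
  offset=[
    [0,0,0],
    [0,0,0],
  ],
  roll=[0,0],
)

```text
time_s: 12.05
tool_pos: [0.554, 0.1966, 0.057]
orientation: [-3.141, 0.003, 0.391]
contact_force: [-6.1, -2.7, 1.4]
finger_gap: 0.222
gripper_force: 80.5
```

```bash
python3 -c "
from f import *
tf()"
```

```text
t 12.05 trayF [4.59 4.86] Fz 1.38 trayP [35.13 35.43] z 0.057 rpy [-3.1408  0.0034  0.391 ] tau [-0.393  1.029  0.223]
```

Request:
move_arm(
  offset=[
    [0.0008,0,0],
    [0.0016,0,0],
    [0.0016,0,0],
    [0.0016,0,0],
  ],
  roll=[0,0,0,0],
)

```text
time_s: 12.55
tool_pos: [0.554, 0.1966, 0.057]
orientation: [-3.141, 0.004, 0.391]
contact_force: [-6.0, -2.4, 1.8]
finger_gap: 0.223
gripper_force: 80.5
```

```bash
python3 -c "
from f import *
tf()"
```

```text
t 12.55 trayF [4.59 4.5 ] Fz 1.77 trayP [35.12 35.42] z 0.057 rpy [-3.1408  0.0044  0.3911] tau [-0.453  1.212  0.257]
```

Request:
move_arm(
  offset=[
    [0,0,0],
    [0,0,0],
    [0,0,0],
    [0,0,0],
    [0,0,0],
  ],
  roll=[0,0,0,0,0],
)

```text
time_s: 13.18
tool_pos: [0.554, 0.1966, 0.057]
orientation: [-3.141, 0.004, 0.391]
contact_force: [-7.2, -2.5, 1.8]
finger_gap: 0.225
gripper_force: 80.5
```

```bash
python3 - <<'E'
from f import *
tf()
d=grab(get_image,'wrist','w4')
cv2.imwrite('pics/w4c.png',cv2.resize(d['frame'][60:260,120:420,::-1],(780,520)))
tf()
E
```

```text
t 13.18 trayF [5.72 5.05] Fz 1.75 trayP [35.12 35.42] z 0.057 rpy [-3.1408  0.0044  0.391 ] tau [-0.439  1.199  0.326]
t 13.22 trayF [4.86 4.57] Fz 1.96 trayP [35.09 35.44] z 0.057 rpy [-3.1408  0.0043  0.391 ] tau [-0.437  1.155  0.239]
```

View pics/w4c.png

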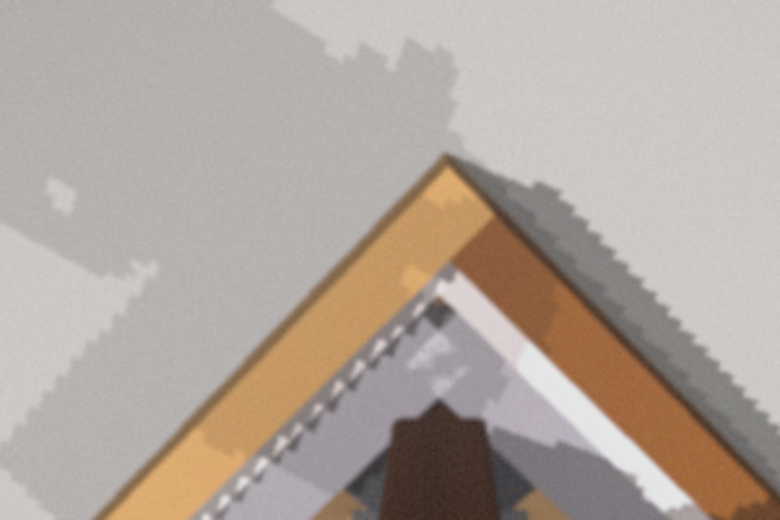

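The square is flush on both linings: heel at about (437,310) and no gap along either leg. I'll hold.

Request:
move_arm(
  offset=[
    [0,0,0],
    [0,0,0],
    [0,0,0],
    [0,0,0],
    [0,0,0],
  ],
  roll=[0,0,0,0,0],
)

```text
time_s: 13.85
tool_pos: [0.554, 0.1966, 0.057]
orientation: [-3.141, 0.004, 0.391]
contact_force: [-6.9, -2.6, 1.7]
finger_gap: 0.223
gripper_force: 80.5
```

Request:
move_arm(
  offset=[
    [0,0,0],
    [0,0,0],
    [0,0,0],
    [0,0,0],
    [0,0,0],
  ],
  roll=[0,0,0,0,0],
)

```text
time_s: 14.48
tool_pos: [0.554, 0.1966, 0.057]
orientation: [-3.141, 0.004, 0.391]
contact_force: [-5.8, -3.2, 1.6]
finger_gap: 0.226
gripper_force: 80.5
```

Request:
move_arm(
  offset=[
    [0,0,0],
    [0,0,0],
    [0,0,0],
    [0,0,0],
    [0,0,0],
  ],
  roll=[0,0,0,0,0],
)

```text
time_s: 15.1
tool_pos: [0.554, 0.1966, 0.057]
orientation: [-3.141, 0.004, 0.391]
contact_force: [-6.4, -2.4, 1.9]
finger_gap: 0.222
gripper_force: 80.5
```

```bash
python3 -c "
from f import *
tf()"
```

```text
t 15.1 trayF [5.03 4.64] Fz 1.91 trayP [35.1  35.42] z 0.057 rpy [-3.1408  0.0044  0.391 ] tau [-0.421  1.188  0.341]
```

Request:
move_arm(
  offset=[
    [0.001,0,0],
    [0.002,0,0],
    [0.002,0,0],
    [0.002,0,0],
    [0.002,0,0],
  ],
  roll=[0,0,0,0,0],
)

```text
time_s: 15.72
tool_pos: [0.5541, 0.1967, 0.0569]
orientation: [-3.141, 0.006, 0.391]
contact_force: [-6.9, -3.6, 2.3]
finger_gap: 0.223
gripper_force: 80.5
```

```bash
python3 -c "
from f import *
tf()"
```

```text
t 15.72 trayF [5.01 5.91] Fz 2.33 trayP [35.08 35.37] z 0.0569 rpy [-3.1408  0.0056  0.3911] tau [-0.526  1.424  0.246]
```

Request:
move_arm(
  offset=[
    [0,0,0],
    [0,0,0],
    [0,0,0],
    [0,0,0],
    [0,0,0],
  ],
  roll=[0,0,0,0,0],
)

```text
time_s: 16.35
tool_pos: [0.5541, 0.1967, 0.057]
orientation: [-3.141, 0.006, 0.391]
contact_force: [-7.1, -2.9, 3.0]
finger_gap: 0.226
gripper_force: 80.5
```

Request:
move_arm(
  offset=[
    [0,0,0],
    [0,0,0],
    [0,0,0],
    [0,0,0],
    [0,0,0],
  ],
  roll=[0,0,0,0,0],
)

```text
time_s: 16.98
tool_pos: [0.5541, 0.1967, 0.057]
orientation: [-3.141, 0.006, 0.391]
contact_force: [-7.4, -3.3, 2.7]
finger_gap: 0.224
gripper_force: 80.5
```

Request:
move_arm(
  offset=[
    [0,0,0],
    [0,0,0],
    [0,0,0],
    [0,0,0],
    [0,0,0],
  ],
  roll=[0,0,0,0,0],
)

```text
time_s: 17.6
tool_pos: [0.5541, 0.1967, 0.057]
orientation: [-3.141, 0.006, 0.391]
contact_force: [-7.3, -2.7, 4.1]
finger_gap: 0.226
gripper_force: 80.5
```

```bash
python3 -c "
from f import *
tf()"
```

```text
t 17.6 trayF [5.71 5.26] Fz 4.08 trayP [35.07 35.36] z 0.057 rpy [-3.1408  0.0056  0.3911] tau [-0.552  1.419  0.265]
```

Request:
move_arm(
  offset=[
    [-0.01,0,0],
    [-0.03,0,0],
    [-0.08,0,0],
    [-0.16,0,0],
    [-0.16,0,0],
  ],
  roll=[0,0,0,0,0],
)

```text
time_s: 18.23
tool_pos: [0.51, 0.178, 0.0572]
orientation: [-3.141, 0.002, 0.39]
contact_force: [0.3, 0.6, -2.8]
finger_gap: 0.227
gripper_force: 79.9
```

Request:
move_arm(
  offset=[
    [0,0,-0.1],
    [0,0,-0.25],
    [0,0,-0.35],
    [0,0,-0.35],
    [0,0,-0.35],
  ],
  roll=[0,0,0,0,0],
)

```text
time_s: 18.85
tool_pos: [0.5116, 0.1786, 0.161]
orientation: [-3.141, 0.002, 0.391]
contact_force: [0.4, 0.9, -3.1]
finger_gap: 0.222
gripper_force: 80.1
```

```bash
python3 -c "
from f import *
tf();s=env.read_state();p=s['tool_pos'];a=s['orientation'][2];D=np.array([.4695,-.223])-p[:2]
print(p,a,(np.array([[np.cos(a),np.sin(a)],[np.sin(a),-np.cos(a)]])@D/.3).round(3),'roll',(a-.0768)/np.pi)"
```

```text
t 18.85 trayF [-0.01 -0.94] Fz -3.12 trayP [67.52 68.27] z 0.161 rpy [-3.1415e+00  1.8000e-03  3.9080e-01] tau [0.017 0.007 0.006]
[0.51155864 0.17861345 0.16098647] 0.39079043481041387 [-0.64   1.184] roll 0.0999462595673018
```

Request:
move_arm(
  offset=[
    [-0.08,0.15,0],
    [-0.16,0.3,0],
    [-0.24,0.45,0],
    [-0.32,0.592,0],
    [-0.32,0.592,0],
  ],
  roll=[0,0,0,0,0],
)

```text
time_s: 19.48
tool_pos: [0.4896, -0.0245, 0.1604]
orientation: [-3.141, 0.004, 0.386]
contact_force: [0.6, 1.3, -3.1]
finger_gap: 0.223
gripper_force: 80.3
```

Request:
move_arm(
  offset=[
    [-0.08,0.15,0],
    [-0.16,0.3,0],
    [-0.24,0.45,0],
    [-0.32,0.592,0],
    [-0.32,0.592,0],
  ],
  roll=[0.025,0.05,0.075,0.1,0.1],
)

```text
time_s: 20.1
tool_pos: [0.4697, -0.2246, 0.1607]
orientation: [-3.141, 0.002, 0.073]
contact_force: [-0.7, 0.9, -2.6]
finger_gap: 0.225
gripper_force: 80.9
```

Request:
move_arm(
  offset=[
    [0,0,0.1],
    [0,0,0.25],
    [0,0,0.34],
    [0,0,0.36],
    [0,0,0.36],
  ],
  roll=[0,0,0,0,0],
)

```text
time_s: 20.72
tool_pos: [0.4705, -0.222, 0.0542]
orientation: [-3.141, 0.0, 0.078]
contact_force: [-0.7, -0.6, -2.7]
finger_gap: 0.224
gripper_force: 80.7
```

```bash
python3 -c "
from f import *
tf();print(env.read_state()['tool_pos'])"
```

```text
t 20.73 trayF [0.4  0.77] Fz -2.7 trayP [-47.14 454.27] z 0.0542 rpy [-3.1412e+00  2.0000e-04  7.7800e-02] tau [-0.046 -0.053 -0.062]
[ 0.47047615 -0.2219633   0.05420838]
```

Now lower the last 8 mm.

Request:
move_arm(
  offset=[
    [0,0,0.01],
    [0,0,0.018],
    [0,0,0.023],
    [0,0,0.023],
  ],
  roll=[0,0,0,0],
)

```text
time_s: 21.22
tool_pos: [0.47, -0.2228, 0.0475]
orientation: [3.141, -0.0, 0.077]
contact_force: [-0.5, 0.1, -2.5]
finger_gap: 0.223
gripper_force: 80.7
```

Request:
move_arm(
  offset=[
    [0,0,0.002],
    [0,0,0.004],
    [0,0,0.004],
  ],
  roll=[0,0,0],
)

```text
time_s: 21.6
tool_pos: [0.47, -0.2228, 0.0462]
orientation: [3.142, 0.0, 0.077]
contact_force: [0.9, -0.1, -3.8]
finger_gap: 0.222
gripper_force: 80.7
```

Request:
move_arm(
  offset=[
    [0,0,0.002],
    [0,0,0.003],
    [0,0,0.003],
  ],
  roll=[0,0,0],
)

```text
time_s: 21.98
tool_pos: [0.4701, -0.2228, 0.0459]
orientation: [3.141, -0.0, 0.077]
contact_force: [-2.7, -0.0, 5.7]
finger_gap: 0.223
gripper_force: 81.9
```

Request:
move_arm(
  offset=[
    [0,0,0],
    [0,0,0],
    [0,0,0],
    [0,0,0],
    [0,0,0],
  ],
  roll=[0,0,0,0,0],
  hand=1,
)

```text
time_s: 22.6
tool_pos: [0.4701, -0.2227, 0.0453]
orientation: [3.142, -0.0, 0.077]
contact_force: [-0.0, -1.0, 0.0]
finger_gap: 1.001
gripper_force: 0.0
```

Request:
move_arm(
  offset=[
    [0,0,0],
    [0,0,-0.05],
    [0,0,-0.2],
    [0,0,-0.4],
    [0,0,-0.53],
  ],
  roll=[0,0,0,0,0],
)

```text
time_s: 23.22
tool_pos: [0.4708, -0.2231, 0.2084]
orientation: [3.139, -0.004, 0.077]
contact_force: [0.8, 0.3, 0.2]
finger_gap: 0.998
gripper_force: 0.0
```

Request:
move_arm(
  offset=[
    [0,0,0],
    [0,0,0],
    [0,0,0],
  ],
  roll=[0,0,0],
)

```text
time_s: 23.6
tool_pos: [0.4692, -0.2224, 0.2031]
orientation: [-3.14, 0.002, 0.077]
contact_force: [-0.0, 0.3, -0.1]
finger_gap: 1.003
gripper_force: 0.0
```

```bash
python3 - <<'E'
from f import *
tf();d=grab(get_image,'wrist','w5');W=cloud(d)
m=(np.abs(W[...,0]-.45)<.1)&(np.abs(W[...,1]+.225)<.1)
L=W[m&(W[...,2]>.018)&(W[...,2]<.032)];print(cv2.minAreaRect(L[:,:2].astype(np.float32)*1000),np.median(L[:,2]),L[:,2].std())
hsv=cv2.cvtColor(d['frame'],cv2.COLOR_RGB2HSV)
M=W[m&(W[...,2]>.002)&(W[...,2]<.009)&(hsv[...,1]>80)];print(cv2.minEnclosingCircle(M[:,:2].astype(np.float32)))
E
```

```text
t 23.6 trayF [ 0.14 -0.32] Fz -0.09 trayP [-46.11 455.12] z 0.2031 rpy [-3.1402e+00  2.5000e-03  7.6700e-02] tau [ 0.009 -0.003 -0.036]
((453.1783142089844, -224.12342834472656), (89.92755126953125, 90.1610336303711), 49.29353332519531) 0.024590500964568968 0.001181970769405662
((0.4517287313938141, -0.22478117048740387), 0.09461452811956406)
```

View pics/w5.png

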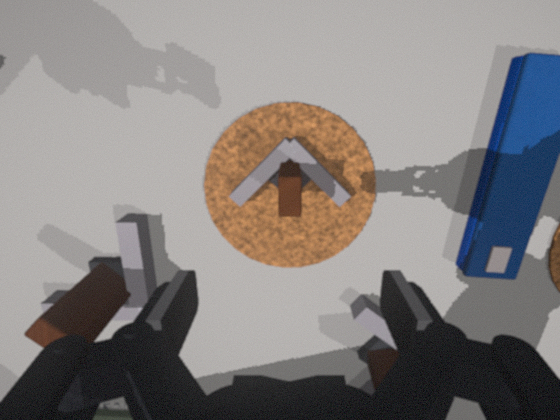

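The square lies flat at (290,180), within 2 mm of the mat's centre, and the gripper is clear of it.

```bash
python3 -c "
from station import env
print(env.job_done())"
```

```text
the job is handed in; nothing more can be done
None
```

I pressed the smallest square flush into the tray corner, held it at an estimated 5–6 N per panel (from the wrist force reading) for over 2 s, laid it back within about 2 mm of the nearest mat's centre, let go and handed in the job; it returned no verdict.

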